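# Vial shield into the carrier's open bay

### The arm

A 7-joint arm with a two-finger parallel gripper is mounted at the origin on the work surface. World frame = base frame: x ahead of the robot, y to its left, z up, the work surface at z = 0. Lengths are in m, angles in rad, forces in N, time in s.
With the tool pointing down it reaches from about 0.425 to 0.875 m from the base axis. Payload 8.4 kg.
Tool frame: the origin (TCP) lies at the very end of the fingers, on their centre line; the grasp point (between the pads) lies arm.hold_point_z behind it (arm.hold_point_z is the distance from the TCP to the grasp point, in m); z points along the fingers, y is the line along which they close (so a half turn about z gives the same grasp; the last joint's range is limited). The gripper opens to 87 mm and grips with 3 to 60 N. Pads are 19 mm wide; open, the fingers measure 117 mm over their backs; the gripper's body (75 mm by 190 mm) begins 51 mm behind the grasp point.
Start: joints at [1.146, 0.333, 0.04, 1.465, -0.013, 1.343, -0.059], TCP at [0.208, -0.616, 0.223] pointing down, gripper open.
Joint ranges: [-2.58, 2.58], [-0.38, 2.09], [-1.3, 1.39], [0.25, 2.4], [-1.5, 4.64], [0.08, 2.09], [-2.65, 2.65]. Speed limits (rad/s): [2.22, 2.22, 2.79, 2.79, 3.14, 3.14, 3.14].

### API

Orientations are given as [roll, pitch, yaw] about the fixed x, y, z axes, in that order (R = Rz(yaw) Ry(pitch) Rx(roll)).
In Python, from bench import readout, capture, camera_params, ticket, arm gives the robot as it stands.
- The arm moves only by the tool move_arm, never from a script. Its argument "moves" is a list of rows, each a list of 2 entries, a list of its own where there are three numbers: the shift along the tool's x, y, z in cm, then the turn about the tool's z in degrees. A call has exactly 5 rows; each row shifts and turns the commanded pose from where the row before left it, along the tool's axes as they then stand; what a row does not reach is not made up. A row lasts 1/8 s, in which the tool goes at most 62.5 mm and 10.7 degrees, less where a joint would pass 70% of its speed; a pose out of reach is approached as far as the arm can. A call is refused whole if a number of a shift passes 6.25 or a number of a turn 10.7, either way. A call with a gripper value outside its range is refused whole. "fingers" is the gripper's target within -1 to 1 (shut at 1, half-way at 0, fully open at -1), set as the call begins (left out, the last holds). The fingers move at their own pace and stop on an object; "newtons" is the grip in N (left out, the last holds). Time passes only in rows, so rows that do not move let the fingers close, or fill a call up. It gives the time, the measured TCP pose, the force, the opening and the grip force at its end, in the units of the state.
- readout.get_obs(): the state, without advancing time (a new reading comes with each control period).
- capture(name): name is "side" or "top"; returns the picture (420x560x3 uint8, red, green, blue); there is no depth.
- camera_params(name): a dict with "fx", "fy", "cx", "cy" (pixels), "dist" ([k1, k2, p1, p2, k3] as OpenCV has them; the pictures are not rectified), "R" (3x3) and "t" (3): a world point X has camera coordinates R X + t. Camera axes: x right, y down, z forward; pixel columns grow to the right and rows downward; lengths in m; the calibration is good to about 2 mm. A picture is of the moment at which its call begins. camera_params takes no time and is no camera call.
- ticket.sign_off(): hands the job in; it is judged then, once.
The state is a dict: "time_s": time; "joint_pos": joint angles; "qd": joint speeds; "joint_efforts": joint torques, N m; "eef_pos": TCP position; "tcp_rot": TCP orientation; "wrist_force": force on the tool from outside, world axes, zero at the start; "wrist_torque": the same for the moment, N m; "grip_width": opening from 0.0 (shut) to 1.0 (fully open); "grasp_force": force on a finger pad.
Only numpy, scipy, OpenCV 4.12 (cv2) and the standard library are available. Lean on these libraries where they do the work, as an engineer would, in place of code of your own. Each camera call takes 0.05 s, during which the arm holds its last target. There are 200 camera calls.

### The job

The dose carrier on the counter has two bays, and its hinged steel flap lies over one of them. Take the short, stout vial shield and set it down gently, upright on the floor of the bay that is uncovered, then let go. Leave the flap lying as it is, and leave the tall, slim syringe shield standing where it is.

Things in the scene. Friction and masses are not known exactly. Their poses are not given: they have to be found in the camera images.
- shield: vial shield: a loose closed stainless-steel cylinder, 48 mm in diameter, 85 mm high, with a narrow groove (43 mm in diameter) round it from 60 to 63 mm up; about 0.45 kg. It stands upright on the counter. Origin at the centre of its underside, z up along its axis.
- carrier: open aluminium tray fixed to the counter, 120 mm (its x) by 210 mm (its y), walls 40 mm high, 5 mm thick; a 5 mm divider at y = 0 makes two equal bays. Origin at the centre of its underside, z up, turned about the vertical. Bay centres: x = 0, y = +51 mm (left) and -51 mm (right); each bay is 110 by 97 mm inside, its black rubber floor 7 mm above the counter.
- flap (a joint): hinge of the carrier's steel flap (118 by 104 mm, 4 mm thick, finger tab to 119 mm from the hinge), along the top of the divider, 43 mm above the counter. 0 rad: lies flat over the right bay (carrier -y), left bay open; 3.14 rad: flat over the left bay (+y), right bay open. It swings freely and lies by its weight; its top is then 45 mm above the counter.
- slim: syringe shield: a loose steel tube 30 mm in diameter with a 36 mm head and a 44 mm foot, 125 mm high, upright on the counter. Origin at the centre of its underside, z up. (Also loose nearby: an amber jar 56 mm in diameter, 75 mm high, and a flat tape roll 90 mm in diameter, 19 mm high; axes 115 mm or more from the vial shield's.)
Mind the look-alikes: they are no part of the job. What is shaped like the slim but blue is not meant.

How it is judged:
At the end, for the whole second after the job is handed in: The vial shield stands upright (within 8 degrees), at rest, anywhere on the floor of the bay that the flap left uncovered (underside within 8 mm of that floor); the flap lies flat as it was (within 8 degrees); the syringe shield stands upright within 30 mm of where it was (((value of joint flap below 0.15 rad and y of shield in the frame of carrier between 0.025 and 0.079 m) or (value of joint flap above 2.99 rad and y of shield in the frame of carrier between -0.079 and -0.025 m)) and x of shield in the frame of carrier between -0.035 and 0.035 m and z of shield in the frame of carrier between 0.002 and 0.015 m and angle between each of shield, slim's own z axis and vertical below 0.15 rad and linear speed of shield below 0.02 m/s and distance of slim from where it was at the start of the episode below 0.03 m); the robot touches nothing.
It fails at once if the flap is lifted or swung (more than 0.35 rad from lying flat) (value of joint flap between 0.35 and 2.79 rad).
It fails at once if the syringe shield is moved by more than 30 mm or tipped (distance of slim from where it was at the start of the episode above 0.03 m or angle between slim's own z axis and vertical above 0.3 rad).
It fails at once if the vial shield is dropped or slammed into the carrier (faster than 0.5 m/s within 30 mm of the counter, as after a fall of more than about 13 mm) (horizontal distance between shield and carrier below 0.1 m and z of shield in the frame of carrier below 0.03 m and linear speed of shield above 0.5 m/s).
It also fails if it takes over 42 s, if anything falls off the work surface, if the arm or the gripper's body presses on something with over 40 N, if the wrist force passes 120 N, or if a joint passes its speed limit or range.

## Working session

There is one attempt and no reset: what is moved stays moved. The work goes in short steps, Python scripts to look and compute and a tool call to move; the robot and the scene stay as the last step left them, time stands still between calls to the robot, and variables do not carry over. Pictures are saved under pics/ and viewed, at most 10 in all, crops included, and the job is handed in when it is done.

Besides the shell and the picture viewer there is one more tool, called in YAML: its name, and indented under it one key for each argument. move_arm: Moves the arm, as the interface text tells. Its arguments: {"type":"object","properties":{"moves":{"type":"array"},"fingers":{"type":"number"},"newtons":{"type":"number"}},"required":["moves"]}

```bash
mkdir -p pics; python3 - <<'E'
from bench import readout, capture, camera_params, arm
import cv2
o=readout.get_obs(); print(o); print(arm.hold_point_z,[a for a in dir(arm) if a[0]!='_'])
for n in("side","top"):
    cv2.imwrite(f"pics/{n}0.png",capture(n)[:,:,::-1]); print(n,camera_params(n))
E
```

```text
{'time_s': 0.0, 'joint_pos': array([ 1.14580066,  0.33391531,  0.03987069,  1.46628532, -0.01337067,
        1.34333142, -0.05849389]), 'qd': array([-9.02666838e-04,  1.34897131e-03, -7.59429034e-05,  7.28687072e-04,
        1.60558906e-04, -1.27123691e-03,  6.67785823e-04]), 'joint_efforts': array([ 9.48191009e-04, -6.56346703e+01,  1.33522030e+00, -4.03805244e+01,
       -5.99986338e-02,  4.48041537e-02,  1.49586945e-04]), 'eef_pos': array([ 0.20784684, -0.61535733,  0.22164954]), 'tcp_rot': array([-3.13992465e+00,  1.40895756e-04,  3.25794056e-01]), 'wrist_force': array([-0.91575647, -0.77219413, -1.05482643]), 'wrist_torque': array([0.00121772, 0.02899409, 0.03511583]), 'grasp_force': 0.0, 'grip_width': 0.9970476934173029}
0.0187 ['MotionError', 'hold_point_z']
side {'fx': 437.93856855940453, 'fy': 437.93856855940453, 'cx': 279.135303467925, 'cy': 208.83708925048313, 'dist': array([-0.08853886,  0.        ,  0.        ,  0.        ,  0.        ]), 'R': array([[-0.81910535, -0.57362751,  0.00423138],
       [-0.33604414,  0.47384642, -0.813968  ],
       [ 0.46490942, -0.66814748, -0.5808943 ]]), 't': array([0.48648459, 0.19016585, 0.57960071])}
top {'fx': 419.1372456877, 'fy': 419.1372456877, 'cx': 282.7299941149271, 'cy': 212.44083882667908, 'dist': array([-0.10340912,  0.        ,  0.        ,  0.        ,  0.        ]), 'R': array([[ 1.26482202e-01, -9.91968870e-01,  1.12871777e-04],
       [-9.69090899e-01, -1.23589413e-01, -2.13514604e-01],
       [ 2.11813790e-01,  2.68964142e-02, -9.76939866e-01]]), 't': array([0.02399506, 0.5636886 , 0.70850379])}
```

View pics/top0.png

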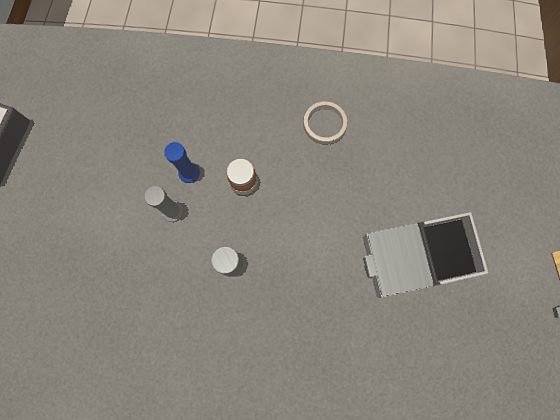

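View pics/side0.png

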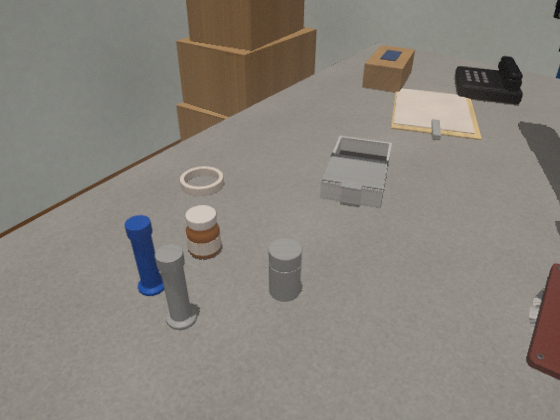

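Top view: steel short stout cylinder at (225,260) is the target. Possible confusions are the grey slim at (155,197), the blue slim at (176,152) and the amber jar (241,175). The flap covers the bay at (400,260), and the open bay is around (452,248). One close crop checks this.

```bash
python3 - <<'E'
import cv2,numpy as np
t=cv2.imread("pics/top0.png"); s=cv2.imread("pics/side0.png")
a=cv2.resize(t[230:290,195:255],(300,300),interpolation=cv2.INTER_CUBIC)
c=cv2.resize(s[230:310,245:325],(300,300),interpolation=cv2.INTER_CUBIC)
b=cv2.resize(t[205:305,355:495],(420,300),interpolation=cv2.INTER_CUBIC)
d=cv2.resize(s[130:210,310:400],(338,300),interpolation=cv2.INTER_CUBIC)
m=np.zeros((600,760,3),np.uint8); m[:300,:300]=a; m[300:,:300]=c; m[:300,310:730]=b; m[300:,310:648]=d
cv2.imwrite("pics/crop.png",m)
E
```

```text
(no output)
```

View pics/crop.png

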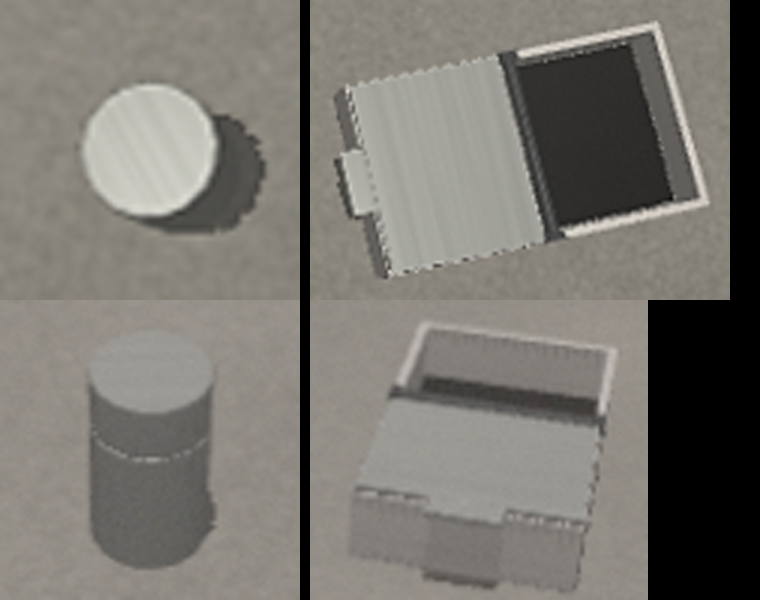

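The crop confirms a short cylinder with a groove, top centre at top px (225,260). The rim's far corners are at (470.7,212.3) and (488,272.7), and the flap's end corners at (366.7,234.3) and (381,297.3).

```bash
cat >h.py <<'E'
import cv2,numpy as np
from bench import camera_params
def ray(n,px,z):
    c=camera_params(n);K=np.array([[c['fx'],0,c['cx']],[0,c['fy'],c['cy']],[0,0,1]])
    u=cv2.undistortPoints(np.array([[px]],float),K,c['dist'])[0,0]
    R=np.array(c['R']);o=-R.T@c['t'];d=R.T@[u[0],u[1],1]
    return (o+d*(z-o[2])/d[2])[:2]
E
python3 - <<'E'
from h import *
p=lambda l,n,px,z:print(l,ray(n,px,z).round(4))
p('shield top','top',(225,260),.085); p('shield side','side',(245+152/3.75,230+72/3.75),.085)
p('slim','top',(155,196),.125);p('jar','top',(241,170),.075);p('blue','top',(176,151),.125)
f=[ray('top',q,.04) for q in((470.7,212.3),(488,272.7))]
g=[ray('top',q,.045) for q in((366.7,234.3),(381,297.3))]
print(f,g)
m=(f[0]+f[1])/2;n=(g[0]+g[1])/2;u=(m-n)/np.linalg.norm(m-n)
print(np.linalg.norm(f[0]-f[1]),np.linalg.norm(m-n),'dir',u,np.degrees(np.arctan2(*u[::-1])),'bay',m-u*.054, 'bay by flap',n+u*.155)
w=f[1]-f[0];print('edge angle',np.degrees(np.arctan2(w[1],w[0])))
c=[ray('side',(310+x/3.755,130+(y-300)/3.75),.04) for x,y in((424,322),(616,350))];print('side rim',c,'bay',sum(c)/2-u*.054)
E
```

```text
shield top [0.4542 0.1833]
shield side [0.4531 0.186 ]
slim [0.5431 0.3137]
jar [0.6229 0.1813]
blue [0.6278 0.2927]
[array([ 0.60679336, -0.26392437]), array([ 0.49439558, -0.30207268])] [array([ 0.53802489, -0.06478477]), array([ 0.42591921, -0.10106563])]
0.11869522231780318 0.21151447323012199 dir [ 0.32443369 -0.94590844] -71.06873115128836 bay [ 0.53307505 -0.23191947] bay by flap [ 0.53225927 -0.22954101]
edge angle -161.25255766850867
side rim [array([ 0.44633614, -0.37792871]), array([ 0.3353411 , -0.41326258])] bay [ 0.3733192  -0.34451659]
```

move_arm:
  moves:
    - [[4.1,-3.0,0],0]
    - [[4.1,-3.0,0],0]
    - [[4.1,-3.0,0],0]
    - [[4.1,-3.0,0],0]
    - [[4.1,-3.0,0],0]
  fingers: -1

```text
time_s: 0.72
eef_pos: [0.3549, -0.4065, 0.2223]
tcp_rot: [-3.141, 0.0, 0.326]
wrist_force: [-0.0, -0.3, 0.4]
grip_width: 1.002
grasp_force: 0.0
```

move_arm:
  moves:
    - [[4.1,-3.0,0],0]
    - [[4.1,-3.0,0],0]
    - [[4.1,-3.0,0],0]
    - [[4.1,-3.0,0],0]
    - [[4.1,-3.0,0],0]

```text
time_s: 1.35
eef_pos: [0.501, -0.1989, 0.2224]
tcp_rot: [-3.141, 0.0, 0.326]
wrist_force: [1.3, -0.1, 0.4]
grip_width: 0.999
grasp_force: 0.0
```

move_arm:
  moves:
    - [[0.8,-3.8,0],0]
    - [[0.8,-3.8,0],0]
    - [[0.8,-3.8,0],0]
    - [[0.8,-3.8,0],0]
    - [[0.8,-3.8,0],0]

```text
time_s: 1.98
eef_pos: [0.477, -0.0064, 0.2223]
tcp_rot: [-3.142, 0.0, 0.326]
wrist_force: [1.0, 1.0, 0.3]
grip_width: 1.0
grasp_force: 0.0
```

move_arm:
  moves:
    - [[0.8,-3.8,0],0]
    - [[0.8,-3.8,0],0]
    - [[0.8,-3.8,0],0]
    - [[0.8,-3.8,0],0]
    - [[0.6,-3.6,0],0]

```text
time_s: 2.6
eef_pos: [0.4529, 0.1839, 0.2224]
tcp_rot: [3.142, 0.0, 0.326]
wrist_force: [0.2, -0.1, -0.9]
grip_width: 0.999
grasp_force: 0.0
```

move_arm:
  moves:
    - [[0,0,2],0]
    - [[0,0,3],0]
    - [[0,0,3],0]
    - [[0,0,2],0]
    - [[0,0,1],0]

```text
time_s: 3.22
eef_pos: [0.4526, 0.1824, 0.1114]
tcp_rot: [-3.141, 0.002, 0.326]
wrist_force: [-0.6, 0.2, 0.3]
grip_width: 0.995
grasp_force: 0.0
```

```bash
python3 - <<'E'
from bench import readout, capture
import cv2,numpy as np
print(readout.get_obs()['eef_pos'],readout.get_obs()['tcp_rot'])
a=capture("top")[:,:,::-1][140:320,120:320];b=capture("side")[:,:,::-1][120:330,190:390]
m=np.zeros((420,800,3),np.uint8);m[:360,:400]=cv2.resize(a,(400,360),interpolation=2);m[:,400:]=cv2.resize(b,(400,420),interpolation=2)
cv2.imwrite("pics/above.png",m)
E
```

```text
[0.45263735 0.18243439 0.11136362] [-3.14136277e+00  1.86383219e-03  3.25821778e-01]
```

View pics/above.png

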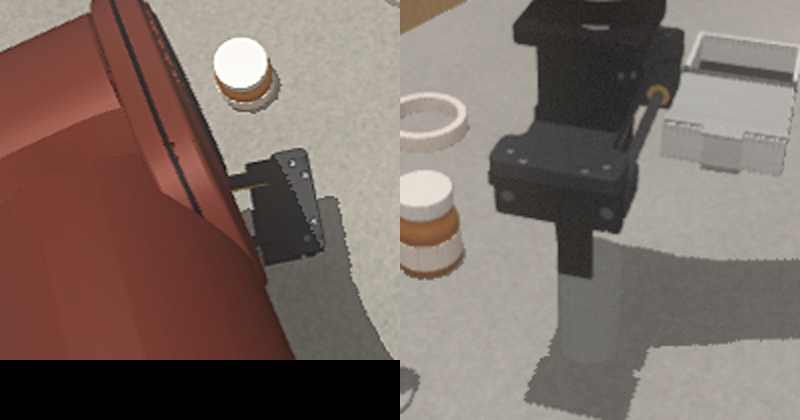

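The fingers straddle the shield: the near finger tip is at about (275,257) in the side view, the shield at (286,270). I'll go down with a 2 mm correction.

move_arm:
  moves:
    - [[0.2,-0.2,1],0]
    - [[0,0,2],0]
    - [[0,0,2],0]
    - [[0,0,1.2],0]
    - [[0,0,0],0]

```text
time_s: 3.95
eef_pos: [0.4543, 0.1853, 0.0501]
tcp_rot: [-3.141, 0.001, 0.326]
wrist_force: [0.1, -0.7, 1.1]
grip_width: 0.999
grasp_force: 0.0
```

move_arm:
  moves:
    - [[0,0,0],0]
    - [[0,0,0],0]
    - [[0,0,0],0]
    - [[0,0,0],0]
    - [[0,0,0],0]
  fingers: 1
  newtons: 35

```text
time_s: 4.58
eef_pos: [0.4548, 0.185, 0.0507]
tcp_rot: [3.141, -0.0, 0.326]
wrist_force: [-0.0, 0.1, 1.5]
grip_width: 0.542
grasp_force: 34.9
```

move_arm:
  moves:
    - [[0,0,0],0]
    - [[0,0,0],0]
    - [[0,0,0],0]
    - [[0,0,0],0]
    - [[0,0,0],0]

```text
time_s: 5.2
eef_pos: [0.4548, 0.1851, 0.0507]
tcp_rot: [3.141, -0.0, 0.326]
wrist_force: [0.7, -2.7, 3.8]
grip_width: 0.539
grasp_force: 34.9
```

move_arm:
  moves:
    - [[0,0,-0.5],0]
    - [[0,0,-1.5],0]
    - [[0,0,-3],0]
    - [[0,0,-4],0]
    - [[0,0,-2],0]

```text
time_s: 5.82
eef_pos: [0.455, 0.1862, 0.1634]
tcp_rot: [-3.141, -0.003, 0.327]
wrist_force: [0.9, 0.2, -5.0]
grip_width: 0.536
grasp_force: 34.9
```

```bash
python3 - <<'E'
from bench import readout, capture
import cv2
o=readout.get_obs();print(o['eef_pos'],o['wrist_force'],o['grip_width'],o['grasp_force'])
cv2.imwrite("pics/lift.png",cv2.resize(capture("side")[:,:,::-1][80:330,190:440],(500,500)))
E
```

```text
[0.45502595 0.18616158 0.16336444] [ 0.92385897  0.17972799 -5.02791788] 0.5358503022320691 34.8995592087158
```

View pics/lift.png

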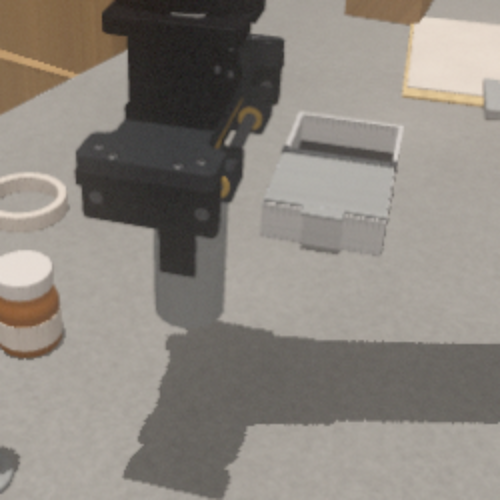

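The shield is lifted and hangs upright, at about (285,210) in the full side view.

move_arm:
  moves:
    - [[-0.4,1.5,0],0]
    - [[-0.4,2.5,0],0]
    - [[-0.4,3,0],0]
    - [[-0.4,3,0],0]
    - [[-0.4,3,0],0]

```text
time_s: 6.5
eef_pos: [0.4769, 0.0551, 0.1604]
tcp_rot: [-3.141, 0.0, 0.326]
wrist_force: [0.6, -0.2, -4.9]
grip_width: 0.541
grasp_force: 34.9
```

move_arm:
  moves:
    - [[-0.4,3,0],0]
    - [[-0.4,3,0],0]
    - [[-0.4,3,0],0]
    - [[-0.4,3,0],0]
    - [[-0.4,3,0],0]

```text
time_s: 7.12
eef_pos: [0.5061, -0.0933, 0.1604]
tcp_rot: [-3.141, 0.0, 0.326]
wrist_force: [0.8, 0.8, -4.2]
grip_width: 0.542
grasp_force: 34.9
```

move_arm:
  moves:
    - [[-0.4,3,0],0]
    - [[-0.4,3,0],0]
    - [[-0.4,3,0],0]
    - [[-0.4,3,0],0]
    - [[-0.4,2,0],0]

```text
time_s: 7.75
eef_pos: [0.5319, -0.2329, 0.1601]
tcp_rot: [-3.141, 0.001, 0.325]
wrist_force: [0.1, -0.3, -4.3]
grip_width: 0.539
grasp_force: 34.9
```

move_arm:
  moves:
    - [[0,0,1],0]
    - [[0,0,1.5],0]
    - [[0,0,1],0]
    - [[0,0,0.5],0]
    - [[0,0,0],0]

```text
time_s: 8.38
eef_pos: [0.5321, -0.2314, 0.1202]
tcp_rot: [-3.141, 0.0, 0.326]
wrist_force: [0.3, 0.4, -4.5]
grip_width: 0.544
grasp_force: 34.9
```

```bash
python3 - <<'E'
from bench import readout, capture
import cv2,numpy as np
o=readout.get_obs();print(o['eef_pos'],o['wrist_force'],o['grip_width'],o['grasp_force'])
a=capture("top")[:,:,::-1][180:320,340:520];b=capture("side")[:,:,::-1][70:220,270:430]
m=np.zeros((375,800,3),np.uint8);m[:311,:400]=cv2.resize(a,(400,311),interpolation=2);m[:,400:]=cv2.resize(b,(400,375),interpolation=2)
cv2.imwrite("pics/bay.png",m)
E
```

```text
[ 0.53205145 -0.2314206   0.12019002] [ 0.31975848  0.43298884 -4.52273178] 0.5438245974473346 34.89944279363044
```

View pics/bay.png

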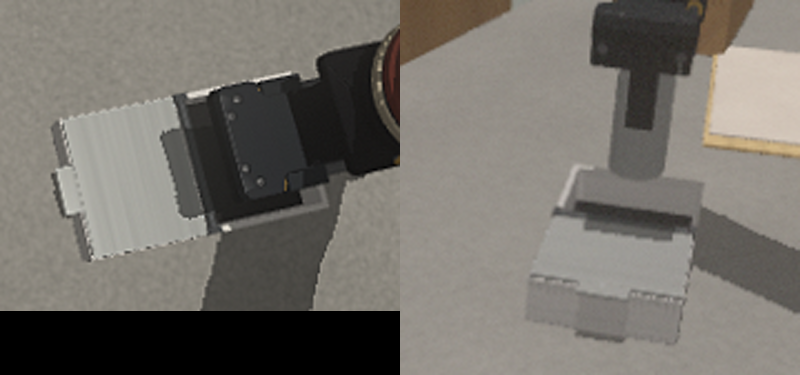

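The shield hangs above the open bay (side ~ (525,120)), centred. The flap is still flat. Lowering.

move_arm:
  moves:
    - [[0,0,1.5],0]
    - [[0,0,2],0]
    - [[0,0,1.4],0]
    - [[0,0,0.6],0]
    - [[0,0,0.3],0]

```text
time_s: 9.1
eef_pos: [0.5323, -0.2318, 0.0623]
tcp_rot: [-3.141, -0.0, 0.326]
wrist_force: [0.4, -1.1, -3.9]
grip_width: 0.54
grasp_force: 34.9
```

move_arm:
  moves:
    - [[0,0,0.1],0]
    - [[0,0,0.1],0]
    - [[0,0,0.1],0]
    - [[0,0,0.1],0]
    - [[0,0,0],0]

```text
time_s: 9.72
eef_pos: [0.5322, -0.2318, 0.0585]
tcp_rot: [-3.142, 0.0, 0.326]
wrist_force: [0.1, -0.9, -4.7]
grip_width: 0.539
grasp_force: 34.9
```

move_arm:
  moves:
    - [[0,0,0.1],0]
    - [[0,0,0.05],0]
    - [[0,0,0],0]
    - [[0,0,0],0]
    - [[0,0,0],0]

```text
time_s: 10.35
eef_pos: [0.5325, -0.2319, 0.0577]
tcp_rot: [3.141, -0.001, 0.326]
wrist_force: [-2.7, 1.3, 6.0]
grip_width: 0.539
grasp_force: 34.8
```

Contact: the wrist z force went from -4.7 to +6 N. Releasing, then going straight up.

move_arm:
  moves:
    - [[0,0,0],0]
    - [[0,0,0],0]
    - [[0,0,0],0]
    - [[0,0,0],0]
    - [[0,0,0],0]
  fingers: -1

```text
time_s: 10.98
eef_pos: [0.5322, -0.2318, 0.057]
tcp_rot: [-3.141, -0.0, 0.326]
wrist_force: [-0.2, 0.5, -1.1]
grip_width: 0.974
grasp_force: 0.0
```

move_arm:
  moves:
    - [[0,0,0],0]
    - [[0,0,0],0]
    - [[0,0,-0.5],0]
    - [[0,0,-1],0]
    - [[0,0,-2],0]

```text
time_s: 11.6
eef_pos: [0.5319, -0.2317, 0.0925]
tcp_rot: [-3.141, 0.001, 0.326]
wrist_force: [0.4, -0.2, 1.3]
grip_width: 1.001
grasp_force: 0.0
```

move_arm:
  moves:
    - [[0,0,-3],0]
    - [[0,0,-3],0]
    - [[0,0,-3],0]
    - [[0,0,-3],0]
    - [[0,0,-2],0]

```text
time_s: 12.22
eef_pos: [0.5326, -0.2319, 0.2346]
tcp_rot: [3.14, -0.002, 0.326]
wrist_force: [-0.2, 0.2, -0.9]
grip_width: 1.001
grasp_force: 0.0
```

move_arm:
  moves:
    - [[-1,3,0],0]
    - [[-2,4,0],0]
    - [[-2,4,0],0]
    - [[-2,4,0],0]
    - [[-1,2,0],0]

```text
time_s: 12.85
eef_pos: [0.5096, -0.4211, 0.2325]
tcp_rot: [3.141, 0.0, 0.323]
wrist_force: [0.4, 1.2, -0.6]
grip_width: 1.002
grasp_force: 0.0
```

```bash
python3 - <<'E'
from bench import readout, capture
import cv2,numpy as np
o=readout.get_obs();print(o['time_s'],o['eef_pos'],o['wrist_force'])
a=capture("top")[:,:,::-1][100:320,120:520];b=capture("side")[:,:,::-1][70:350,110:430]
m=np.zeros((350,800,3),np.uint8);m[:220,:400]=a;m[:,400:]=cv2.resize(b,(400,350))
cv2.imwrite("pics/end.png",m)
E
```

```text
12.85 [ 0.50964202 -0.42114982  0.23249112] [ 0.3666573   1.21551885 -0.57535499]
```

View pics/end.png

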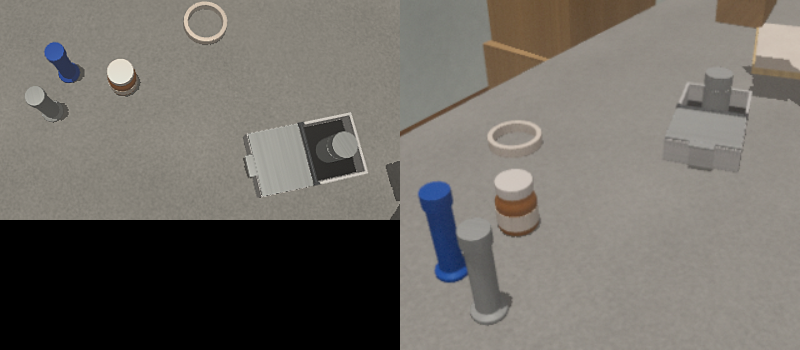

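The shield stands upright in the open bay (top ~ (463,246)). The flap is flat, the slim is untouched, and the arm is clear.

```bash
python3 -c "
from bench import ticket; print(ticket.sign_off())"
```

```text
the job is handed in; nothing more can be done
None
```

The vial shield is standing upright on the floor of the uncovered bay and has been let go; in the last picture the flap lies flat and the syringe shield is where it was, and I handed the job in at about 13 s without seeing the verdict.

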